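Unlatch and open the loading-bay gate beside the printer

TASK

Open the small gate of the fenced loading bay so that the printed coasters can be taken out: press the thumb pad down gently until the latch bar is lifted clear in its keeper, draw the gate outwards while keeping the bar lifted, and swing it wide open, about square to the bay. Never force it (20 N on the fingers is too much) and do not fling the gate; then let go, so that the gate stands open with the latch bar dropped back level, and leave the cup, bottle and coasters where they are.

Things in the scene. Friction and masses are not known exactly. Their poses are not given: they have to be found in the camera images.
- bay: Fixed loading bay of black sheet with two aluminium posts, open on top, about 230 x 325 mm, walls 100 mm high. Origin on the bench under the middle of the closed gate; +x points into the bay, +y along the closed gate towards the hinge post, z up. Hinge post at y = +135 mm, 160 mm high; latch post at y = -160 mm, with the keeper on top. The gate opens to -x.
- latch_post (a point): Top centre of the latch post, 135 mm above the bench; axes as the bay. On it the keeper, a dark steel C open to -x: the bar rests behind its upright lip (8 mm thick, on the bar's -x side). 13 mm above the lip's top is a sprung rubber buffer (8 N/mm, 5 mm give) under an overhead arm reaching 46 mm to -x. The bar leaves to -x only between lip and buffer.
- bar_in_keeper (a point): Point on the bar's centre line where it lies in the keeper (moves with the bar). The keeper's height is set differently each time and not measured: its lip tops the resting bar's underside by 4 to 22 mm. Pad travel to clear the lip is 3 to 19 mm, to touch the buffer 2 to 3.5 mm more: feel for it. Too low, the bar jams on the lip when drawn; too high, it presses hard on the buffer.
- gate (a joint): Gate angle about its vertical hinge, rad. 0 closed; grows as it opens, clockwise seen from above, free edge swinging to the bay's -x. Stop at 1.66. Aluminium frame 225 mm wide, 20 mm thick, top at 145 mm. The stiff hinge (0.22 Nm, some 2 N at the thumb pad) holds it where it is left. From about 0.2 rad the bar is outside the keeper altogether.
- gate_hinge (a point): Point on the gate's vertical hinge axis, 185 mm above the bench (height of the latch pivot). The thumb pad's centre is 120 mm from this axis.
- latch (a joint): Angle of the latch lever on the gate, rad. 0 = bar level, resting by its weight; grows as the thumb pad goes down and the bar up; stop at 0.40. Pivot 185 mm above the bench; the bar (10 x 8 mm) reaches 100 mm from it to the free edge side (keeper at 85 mm), the pad is centred 70 mm to the hinge side. Free motion takes 1 to 4 N at the pad; bearing on the buffer adds 13 N per mm of pad travel.
- thumb_pad (a point): Centre of the upper face of the steel thumb pad on the latch lever, 189 mm above the bench at rest: a tray 50 mm long along the gate, 48 mm wide inside, with upright lips 11 mm high, 5 mm thick at its front and back. Closed fingers pressed into it from above can draw the gate by the lips. 28 mm free below it. Axes: x across the gate, y along it to the hinge, z up.
- cup: Black open cup, 82 mm across, 95 mm high, standing on the bench beyond the hinge post. Origin under its centre. Leave alone.
- inkbottle: White bottle, 48 mm across, 110 mm high, standing in the bay. Origin under its centre. Leave alone.
- coaster: White ceramic coaster, 90 x 90 x 8 mm, lying in the bay. Origin under its centre. Leave alone.
- sample: Cork coaster, 95 x 95 x 8 mm, on the bench beyond the latch post. Origin under its centre. Leave alone.

How it is judged:
On the way, in this order (a step that is already met when the one before it is completed fails the run):
1. the latch bar is lifted while the gate is still closed (value of joint latch above 0.04 rad and value of joint gate below 0.06 rad), for 0.1 s.
2. the gate is drawn out past the keeper (value of joint gate above 0.2 rad), for 0.1 s.
At the end, for the whole second after the job is handed in: the gate stands at rest at least 1.2 rad (69 degrees) open and the latch bar has dropped back to within 0.04 rad of level (value of joint gate above 1.2 rad and value of joint latch below 0.04 rad and velocity of joint gate between -0.05 and 0.05 rad/s); the robot touches nothing.
It fails at once if the fingers push on anything with more than 20 N (contact force between the fingers and anything else above 20 N).
It fails at once if the gate is flung (faster than 2 rad/s) (velocity of joint gate above 2 rad/s).
It fails at once if the cup, the bottle or a coaster is pushed more than 25 mm or tipped (distance of any of cup, inkbottle, coaster, sample from where it was at the start of the episode above 0.025 m or angle between any of cup, inkbottle, coaster, sample's own z axis and vertical above 0.3 rad).
It also fails if it takes over 72 s, if anything falls off the work surface, if the arm or the gripper's body presses on something with over 40 N, if the wrist force passes 120 N, or if a joint passes its speed limit or range.

ROBOT

A 7-joint arm with a two-finger parallel gripper is mounted at the origin on the work surface. World frame = base frame: x ahead of the robot, y to its left, z up, the work surface at z = 0. Lengths are in m, angles in rad, forces in N, time in s.
With the tool pointing down it reaches from about 0.425 to 0.825 m from the base axis. Payload 3.6 kg.
Tool frame: the origin (TCP) lies between the finger pads; the fingertips stand 17 mm ahead of it and the grasp point (between the pads) lies 2 mm behind it; z points along the fingers, y is the line along which they close (so a half turn about z gives the same grasp; the last joint's range is limited). The gripper opens to 85 mm and grips with 20 to 120 N. Pads are 22 mm wide; open, the fingers measure 114 mm over their backs; the gripper's body (76 mm by 85 mm) begins 54 mm behind the grasp point. The pads swing forward as they close: fully open they stand 13 mm farther back than shut.
Start: joints at [-0.026, 0.615, -0.013, 1.423, 0.008, 1.103, -0.04], TCP at [0.65, 0, 0.248] pointing down, gripper open.
Joint ranges: [-3.12, 3.12], [-0.3, 2.06], [-1.34, 1.32], [0.26, 2.42], [-1.36, 4.5], [0.01, 1.98], [-2.84, 2.84]. Speed limits (rad/s): [2.79, 2.79, 3.14, 3.14, 3.14, 3.14, 3.14].

INTERFACE

Orientations are given as a unit quaternion [w, x, y, z].
In Python, from cell import env, viewer gives the robot as it stands.
- The arm moves only by the tool step_arm, never from a script. Its argument "plan" is a list of rows, each an object with "grip": the opening, from 0 (shut) to 1 (fully open); "dp": the shift along the world's x, y, z in cm, a list of three; "spin": the turn about the world's z in rad. A call has 1 to 12 rows; each row shifts and turns the commanded pose from where the row before left it; what a row does not reach is not made up. A row lasts 1/12 s, in which the tool goes at most 41.7 mm and 7.16 degrees, less where a joint would pass 70% of its speed; a pose out of reach is approached as far as the arm can. A call with a gripper value outside its range is refused whole. The fingers move at their own pace and stop on an object; "newtons" is the grip in N (left out, the last holds). Time passes only in rows, so rows that do not move let the fingers close. It gives the time, the measured TCP pose, the force, the opening and the grip force at its end, in the units of the state.
- env.get_state(): the state, without advancing time (a new reading comes with each control period).
- viewer.capture(name): name is "scene" or "side" or "wrist"; returns a dict with "img" (480x640x3 uint8, red, green, blue), "depth" (480x640 float32, m along the optical axis (not along the pixel's ray), 0 where there is no reading), "intrinsics" (3x3 intrinsics, pixels), "rvec" (rotation vector, rad) and "tvec" (3), from world to camera coordinates, as OpenCV has them. Camera axes: x right, y down, z forward; pixel columns grow to the right and rows downward; lengths in m; the calibration is good to about 2 mm. A picture is of the moment at which its call begins.
- env.finish_job(): hands the job in; it is judged then, once.
The state is a dict: "time_s": time; "joints": joint angles; "qd": joint speeds; "joint_torque": joint torques, N m; "eef_pos": TCP position; "eef_rot": TCP orientation; "wrist_force": force on the tool from outside, world axes, zero at the start; "torque": the same for the moment, N m; "width": opening from 0.0 (shut) to 1.0 (fully open); "grasp_force": force on a finger pad.
Only numpy, scipy, OpenCV 4.12 (cv2) and the standard library are available. Lean on these libraries where they do the work, as an engineer would, in place of code of your own. Each camera call takes 0.05 s, during which the arm holds its last target. There are 200 camera calls.

## Working session

There is one attempt and no reset: what is moved stays moved. The work goes in short steps, Python scripts to look and compute and a tool call to move; the robot and the scene stay as the last step left them, time stands still between calls to the robot, and variables do not carry over. Pictures are saved under pics/ and viewed, at most 10 in all, crops included, and the job is handed in when it is done.

Besides the shell and the picture viewer there is one more tool, called after "Call:" in YAML: its name, and indented under it one key for each argument. step_arm: Moves the arm, as the interface text tells. Its arguments: {"type":"object","properties":{"plan":{"type":"array","items":{"type":"object","properties":{"grip":{"type":"number"},"dp":{"type":"array","items":{"type":"number"}},"spin":{"type":"number"}}}},"newtons":{"type":"number"}},"required":["plan"]}

```bash
mkdir -p pics; ls; cat > h.py <<'E'
import numpy as np, cv2
from cell import env, viewer
def cloud(c):
    K=c["intrinsics"];R,_=cv2.Rodrigues(np.array(c["rvec"],float));t=np.array(c["tvec"],float).ravel()
    d=c["depth"];v,u=np.mgrid[:d.shape[0],:d.shape[1]]
    p=np.stack([(u-K[0][2])/K[0][0]*d,(v-K[1][2])/K[1][1]*d,d],-1)
    return (p-t)@R   # world
E
python3 - <<'E'
from h import *
ims=[]
for n in("scene","side"):
    c=viewer.capture(n);cv2.imwrite(f"pics/{n}0.png",c["img"][...,::-1]);np.savez(n+".npz",**{k:np.array(v) for k,v in c.items()})
    W=cloud(c);m=(c["depth"]>0)
    for lo,hi in((.187,.22),(.15,.187)):
        P=W[m&(W[...,2]>lo)&(W[...,2]<hi)];print(n,lo,len(P),np.percentile(P,[2,50,98],axis=0).round(3).tolist() if len(P) else 0)
s=env.get_state();print(s["eef_pos"],s["eef_rot"],s["wrist_force"])
E
```

```text
pics
scene 0.187 2447 [[0.018, -0.998, 0.187], [0.405, -0.22, 0.2], [0.604, 0.057, 0.219]]
scene 0.15 2755 [[0.015, -1.003, 0.151], [0.386, -0.231, 0.168], [0.609, 0.077, 0.187]]
side 0.187 4779 [[0.251, -0.237, 0.187], [0.585, 0.459, 0.2], [1.884, 1.066, 0.219]]
side 0.15 5615 [[0.159, -0.238, 0.151], [0.576, 0.875, 0.167], [1.884, 1.087, 0.187]]
[ 6.49330908e-01 -3.06609151e-06  2.47212989e-01] [-0.00082553  0.70708241  0.70713012 -0.00087663] [ 0.23105758 -0.10008017  0.47481752]
```

View pics/scene0.png

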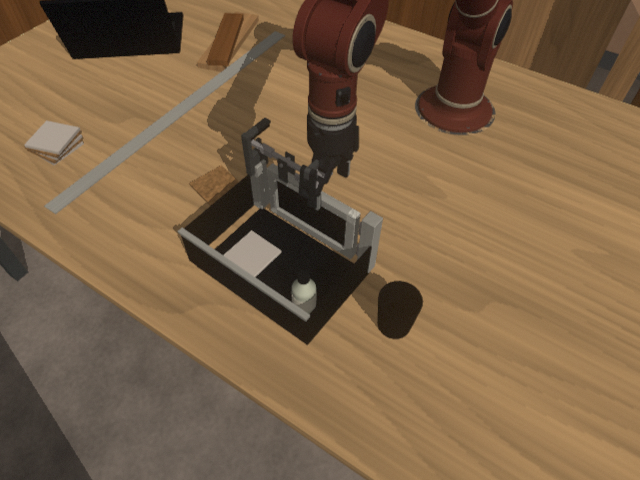

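View pics/side0.png

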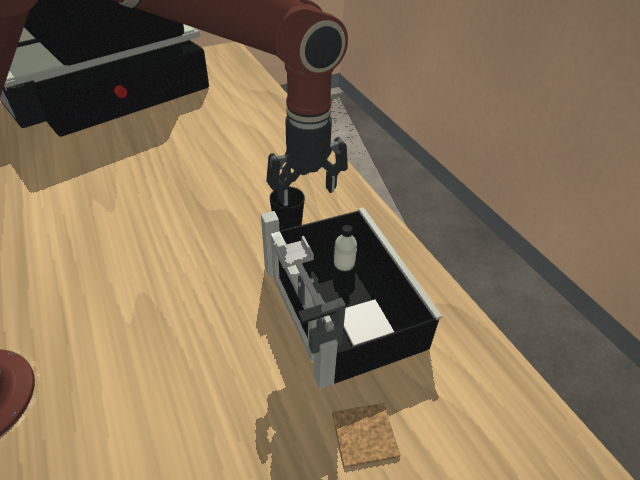

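The scene view shows the bay with its gate facing the robot: latch post and keeper near (255,150), hinge post near (372,235), cup at (400,310). The side view shows the pad tray at about (293,250), the hinge post top at (270,217) and the keeper near (325,300).

```bash
python3 - <<'E'
from h import *
L=lambda n:dict(np.load(n+".npz"))
c=L("side");W=cloud(c);s=L("scene");V=cloud(s)
def pr(n,W,pts):
    for u,v in pts: print(n,u,v,W[v,u].round(3))
pr("side",W,[(270,217),(275,214),(266,214),(265,217),(290,252),(295,250),(300,258),(285,245),(310,262),(300,275),(312,292),(325,318),(325,347),(362,213),(437,316),(335,383)])
pr("scene",V,[(372,220),(366,222),(378,220),(352,214),(352,230),(247,132),(262,128),(183,233),(307,317),(312,185),(285,165)])
# bay back rail: rim line z~0.1
a=c["img"][195:395,240:450];a2=cv2.resize(a,None,fx=2.8,fy=2.8,interpolation=cv2.INTER_CUBIC);cv2.imwrite("pics/side_crop.png",a2[...,::-1])
E
```

```text
side 270 217 [0.597 0.062 0.159]
side 275 214 [0.61  0.066 0.159]
side 266 214 [0.594 0.075 0.158]
side 265 217 [0.588 0.067 0.158]
side 290 252 [ 0.583 -0.071  0.188]
side 295 250 [ 0.593 -0.071  0.188]
side 300 258 [ 0.593 -0.092  0.188]
side 285 245 [ 0.583 -0.05   0.187]
side 310 262 [0.683 0.05  0.   ]
side 300 275 [ 0.593 -0.093  0.144]
side 312 292 [ 0.579 -0.172  0.188]
side 325 318 [ 0.574 -0.229  0.19 ]
side 325 347 [ 0.57  -0.243  0.13 ]
side 362 213 [0.807 0.047 0.106]
side 437 316 [ 0.791 -0.255  0.105]
side 335 383 [ 0.595 -0.244 -0.001]
scene 372 220 [0.597 0.067 0.157]
scene 366 222 [0.609 0.061 0.158]
scene 378 220 [0.59  0.077 0.157]
scene 352 214 [0.596 0.023 0.144]
scene 352 230 [0.604 0.031 0.108]
scene 247 132 [ 0.587 -0.233  0.219]
scene 262 128 [ 0.559 -0.217  0.217]
scene 183 233 [ 0.796 -0.242  0.106]
scene 307 317 [0.813 0.066 0.104]
scene 312 185 [0.719 0.013 0.325]
scene 285 165 [ 0.598 -0.133  0.191]
```

View pics/side_crop.png

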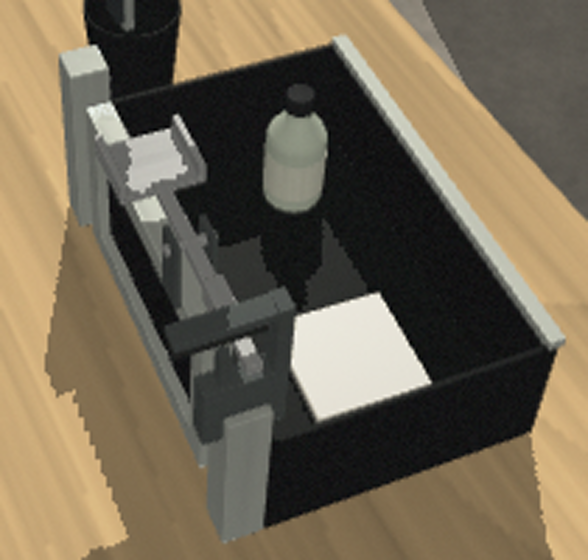

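The crop shows the tray at crop (160,160), its back lip at (190,150), the bar running to the keeper at (240,350) under the overhead arm. I'll fit the tray from the depth data.

```bash
python3 - <<'E'
from h import *
L=lambda n:dict(np.load(n+".npz"))
for n in("side","scene"):
    W=cloud(L(n));P=W[(W[...,0]>.5)&(W[...,0]<.68)&(W[...,1]>-.27)&(W[...,1]<.1)]
    r=lambda m:(m.sum(),np.percentile(P[m],[1,50,99],axis=0).round(3).tolist()) if m.sum()>3 else m.sum()
    y,z=P[:,1],P[:,2]
    print(n,"floor",r((z>.182)&(z<.192)&(y>-.125)&(y<-.0)))
    print(n,"lips",r((z>.195)&(z<.204)&(y>-.125)&(y<-.0)))
    m=(z>.153)&(z<.164)&(y>0);print(n,"hpost",r(m))
    m=(z>.138)&(z<.149)&(y>-.2)&(y<.05);print(n,"gatetop",r(m),np.polyfit(P[m][:,1],P[m][:,0],1))
    m=(z>.210)&(z<.225)&(y<-.18);print(n,"arm",r(m))
    W=W[(W[...,2]>.095)&(W[...,2]<.112)&(W[...,0]>.7)&(W[...,0]<.9)&(W[...,1]>-.23)&(W[...,1]<.03)]
    print("rail slope dx/dy",np.polyfit(W[:,1],W[:,0],1),len(W))
    q=P[(z>.182)&(z<.204)&(y>-.125)&(y<-.0)]
    rect=cv2.minAreaRect((q[:,:2]*1000).astype(np.float32));print(rect)
E
```

```text
side floor (np.int64(668), [[0.558, -0.122, 0.184], [0.587, -0.081, 0.188], [0.613, -0.05, 0.191]])
side lips (np.int64(138), [[0.558, -0.1, 0.195], [0.611, -0.077, 0.199], [0.617, -0.049, 0.201]])
side hpost (np.int64(176), [[0.582, 0.048, 0.153], [0.596, 0.061, 0.159], [0.611, 0.08, 0.161]])
side gatetop (np.int64(486), [[0.57, -0.168, 0.138], [0.586, -0.084, 0.144], [0.606, 0.049, 0.147]]) [0.08566999 0.59246647]
side arm (np.int64(505), [[0.532, -0.239, 0.211], [0.568, -0.231, 0.219], [0.603, -0.22, 0.222]])
rail slope dx/dy [-0.01496718  0.79616629] 840
((586.8697509765625, -87.21621704101562), (76.0616683959961, 58.546897888183594), 86.44246673583984)
scene floor (np.int64(126), [[0.564, -0.124, 0.182], [0.586, -0.094, 0.188], [0.616, -0.047, 0.191]])
scene lips (np.int64(21), [[0.611, -0.098, 0.195], [0.613, -0.091, 0.198], [0.617, -0.049, 0.202]])
scene hpost (np.int64(222), [[0.582, 0.053, 0.154], [0.598, 0.068, 0.159], [0.613, 0.083, 0.162]])
scene gatetop (np.int64(667), [[0.572, -0.187, 0.138], [0.591, -0.034, 0.144], [0.604, 0.034, 0.148]]) [0.05352763 0.59367675]
scene arm (np.int64(264), [[0.533, -0.236, 0.211], [0.571, -0.224, 0.218], [0.604, -0.216, 0.222]])
rail slope dx/dy [-0.00508135  0.80025549] 1010
((589.943359375, -83.91647338867188), (53.19008255004883, 81.52124786376953), 3.7421178817749023)
```

Call:
step_arm:
  plan:
    - {"grip": 0,"dp": [-3,-3.8,0],"spin": -0.06}
    - {"grip": 0,"dp": [-3.3,-3.8,0]}
    - {"grip": 0,"dp": [0,0,0]}
    - {"grip": 0,"dp": [0,0,0]}
    - {"grip": 0,"dp": [0,0,0]}
    - {"grip": 0,"dp": [0,0,0]}
    - {"grip": 0,"dp": [0,0,-1]}
    - {"grip": 0,"dp": [0,0,-1]}
    - {"grip": 0,"dp": [0,0,0]}
    - {"grip": 0,"dp": [0,0,0]}
    - {"grip": 0,"dp": [0,0,0]}
  newtons: 20

```text
invalid input
```

```bash
python3 - <<'E'
from h import *
c=viewer.capture("side");a=cv2.resize(c["img"][170:330,220:380],None,fx=3.5,fy=3.5,interpolation=cv2.INTER_CUBIC)
b=viewer.capture("wrist")["img"];cv2.imwrite("pics/s1.png",a[...,::-1])
s=env.get_state();print(s["eef_pos"],s["wrist_force"],s["width"],s["time_s"])
E
```

```text
[6.49559117e-01 2.53473848e-05 2.47585256e-01] [-0.07686805  0.12544271  0.59623576] 0.999847137428591 0.2
```

View pics/s1.png

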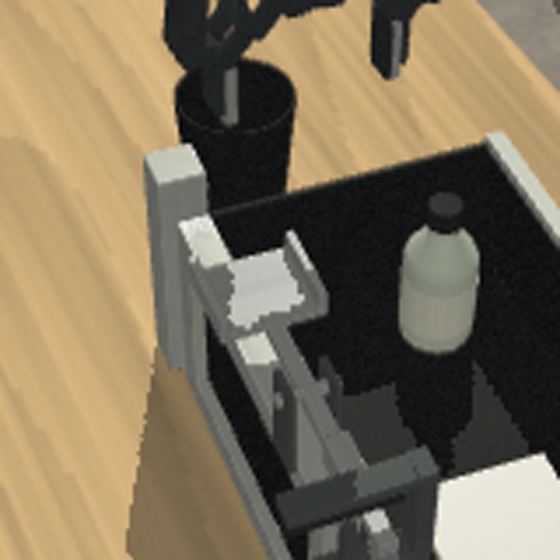

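The move was refused, so the picture still shows the arm at its start pose and the tray at crop (265,285). I'll retry with all keys in every row.

Call:
step_arm:
  plan:
    - {"grip": 0,"dp": [-3,-3.8,0],"spin": -0.06}
    - {"grip": 0,"dp": [-3.3,-3.8,0],"spin": 0}
    - {"grip": 0,"dp": [0,0,0],"spin": 0}
    - {"grip": 0,"dp": [0,0,0],"spin": 0}
    - {"grip": 0,"dp": [0,0,0],"spin": 0}
    - {"grip": 0,"dp": [0,0,0],"spin": 0}
    - {"grip": 0,"dp": [0,0,-1],"spin": 0}
    - {"grip": 0,"dp": [0,0,-1],"spin": 0}
    - {"grip": 0,"dp": [0,0,0],"spin": 0}
    - {"grip": 0,"dp": [0,0,0],"spin": 0}
  newtons: 20

```text
time_s: 1.03
eef_pos: [0.5963, -0.0635, 0.2267]
eef_rot: [-0.001, 0.728, 0.686, -0.001]
wrist_force: [0.2, -0.7, -0.6]
width: 0.0
grasp_force: 0.0
```

Call:
step_arm:
  plan:
    - {"grip": 0,"dp": [-1.1,-1.25,0],"spin": 0}
    - {"grip": 0,"dp": [0,0,0],"spin": 0}
    - {"grip": 0,"dp": [0,0,0],"spin": 0}
    - {"grip": 0,"dp": [0,0,0],"spin": 0}

```text
time_s: 1.37
eef_pos: [0.5864, -0.0762, 0.2286]
eef_rot: [0.0, 0.728, 0.686, 0.001]
wrist_force: [0.4, -0.3, 0.2]
width: 0.0
grasp_force: 0.0
```

```bash
python3 - <<'E'
from h import *
c=viewer.capture("side");a=cv2.resize(c["img"][170:330,220:380],None,fx=3.5,fy=3.5,interpolation=cv2.INTER_CUBIC)
cv2.imwrite("pics/s2.png",a[...,::-1])
s=env.get_state();print(s["eef_pos"],s["wrist_force"],s["width"],s["time_s"])
E
```

```text
[ 0.58646477 -0.07586695  0.22854189] [-0.83138201  0.07996276  0.36873386] 0.0015167883653464064 1.4167
```

View pics/s2.png

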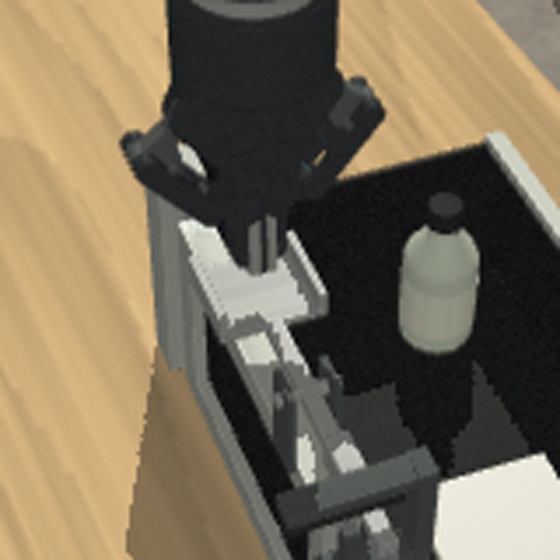

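The closed fingers stand over the middle of the tray at about crop (262,265), so I can press down.

Call:
step_arm:
  plan:
    - {"grip": 0,"dp": [0,0,-0.9],"spin": 0}
    - {"grip": 0,"dp": [0,0,-0.7],"spin": 0}
    - {"grip": 0,"dp": [0,0,-0.3],"spin": 0}
    - {"grip": 0,"dp": [0,0,0],"spin": 0}
    - {"grip": 0,"dp": [0,0,0],"spin": 0}

```text
time_s: 1.83
eef_pos: [0.5856, -0.0765, 0.2087]
eef_rot: [-0.0, 0.728, 0.686, -0.0]
wrist_force: [0.5, 0.1, -0.1]
width: 0.003
grasp_force: 0.0
```

Call:
step_arm:
  plan:
    - {"grip": 0,"dp": [0,0,-0.1],"spin": 0}
    - {"grip": 0,"dp": [0,0,-0.1],"spin": 0}
    - {"grip": 0,"dp": [0,0,-0.1],"spin": 0}
    - {"grip": 0,"dp": [0,0,0],"spin": 0}
    - {"grip": 0,"dp": [0,0,0],"spin": 0}

```text
time_s: 2.25
eef_pos: [0.5858, -0.0767, 0.2064]
eef_rot: [0.0, 0.728, 0.686, 0.0]
wrist_force: [0.2, -0.3, 0.2]
width: 0.001
grasp_force: 0.0
```

Call:
step_arm:
  plan:
    - {"grip": 0,"dp": [0,0,-0.1],"spin": 0}
    - {"grip": 0,"dp": [0,0,-0.1],"spin": 0}
    - {"grip": 0,"dp": [0,0,0],"spin": 0}
    - {"grip": 0,"dp": [0,0,0],"spin": 0}

```text
time_s: 2.58
eef_pos: [0.586, -0.0766, 0.2045]
eef_rot: [0.0, 0.728, 0.686, 0.0]
wrist_force: [0.5, 0.3, 1.7]
width: 0.005
grasp_force: 0.9
```

Call:
step_arm:
  plan:
    - {"grip": 0,"dp": [0,0,-0.1],"spin": 0}
    - {"grip": 0,"dp": [0,0,-0.1],"spin": 0}
    - {"grip": 0,"dp": [0,0,0],"spin": 0}
    - {"grip": 0,"dp": [0,0,0],"spin": 0}

```text
time_s: 2.92
eef_pos: [0.586, -0.0765, 0.2022]
eef_rot: [0.0, 0.728, 0.686, 0.0]
wrist_force: [-0.8, 1.2, 2.0]
width: -0.002
grasp_force: 0.8
```

Call:
step_arm:
  plan:
    - {"grip": 0,"dp": [0,0,-0.1],"spin": 0}
    - {"grip": 0,"dp": [0,0,0],"spin": 0}
    - {"grip": 0,"dp": [0,0,0],"spin": 0}

```text
time_s: 3.17
eef_pos: [0.586, -0.0766, 0.2012]
eef_rot: [0.0, 0.728, 0.686, 0.0]
wrist_force: [-0.1, 0.7, 1.9]
width: 0.001
grasp_force: 0.8
```

Call:
step_arm:
  plan:
    - {"grip": 0,"dp": [0,0,-0.05],"spin": 0}
    - {"grip": 0,"dp": [0,0,0],"spin": 0}
    - {"grip": 0,"dp": [0,0,0],"spin": 0}

```text
time_s: 3.42
eef_pos: [0.586, -0.0766, 0.2008]
eef_rot: [0.0, 0.728, 0.686, 0.0]
wrist_force: [-0.1, 1.5, 1.3]
width: -0.0
grasp_force: 0.9
```

Call:
step_arm:
  plan:
    - {"grip": 0,"dp": [0,0,-0.07],"spin": 0}
    - {"grip": 0,"dp": [0,0,0],"spin": 0}
    - {"grip": 0,"dp": [0,0,0],"spin": 0}

```text
time_s: 3.67
eef_pos: [0.586, -0.0766, 0.2001]
eef_rot: [0.0, 0.728, 0.686, 0.0]
wrist_force: [0.4, 0.2, 1.8]
width: 0.001
grasp_force: 0.9
```

```bash
python3 - <<'E'
from h import *
c=viewer.capture("side");W=cloud(c);a=cv2.resize(c["img"][250:350,270:370],None,fx=6,fy=6,interpolation=cv2.INTER_CUBIC)
cv2.imwrite("pics/s3.png",a[...,::-1])
E
```

```text
(no output)
```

View pics/s3.png

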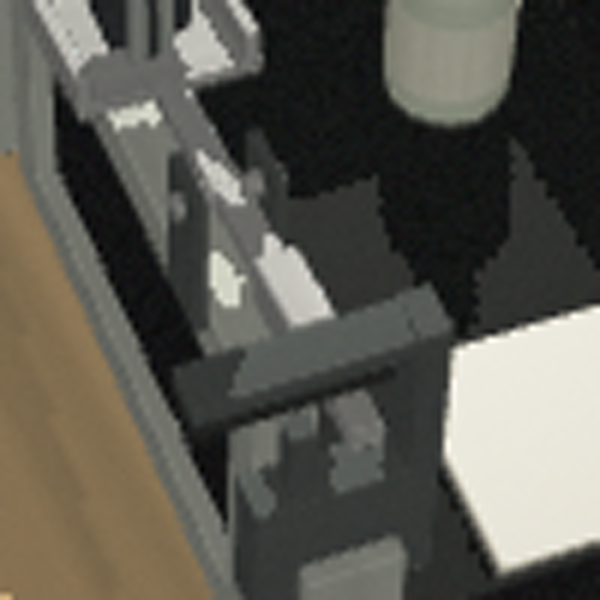

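The picture shows the keeper with its lip at about (245,470), the buffer at (300,420) and the bar end at (350,440). The bar is still below the buffer, so I keep feeling for it.

Call:
step_arm:
  plan:
    - {"grip": 0,"dp": [0,0,-0.09],"spin": 0}
    - {"grip": 0,"dp": [0,0,0],"spin": 0}
    - {"grip": 0,"dp": [0,0,0],"spin": 0}

```text
time_s: 3.97
eef_pos: [0.5859, -0.0766, 0.1991]
eef_rot: [0.0, 0.728, 0.686, 0.0]
wrist_force: [0.1, 0.7, 1.7]
width: -0.003
grasp_force: 0.8
```

Call:
step_arm:
  plan:
    - {"grip": 0,"dp": [0,0,-0.09],"spin": 0}
    - {"grip": 0,"dp": [0,0,0],"spin": 0}
    - {"grip": 0,"dp": [0,0,0],"spin": 0}

```text
time_s: 4.22
eef_pos: [0.5859, -0.0767, 0.1983]
eef_rot: [0.0, 0.728, 0.686, 0.0]
wrist_force: [0.3, 0.2, 1.4]
width: -0.001
grasp_force: 0.8
```

Call:
step_arm:
  plan:
    - {"grip": 0,"dp": [0,0,-0.09],"spin": 0}
    - {"grip": 0,"dp": [0,0,0],"spin": 0}
    - {"grip": 0,"dp": [0,0,0],"spin": 0}

```text
time_s: 4.47
eef_pos: [0.5859, -0.0767, 0.1976]
eef_rot: [0.0, 0.728, 0.686, 0.0]
wrist_force: [-0.0, 0.3, 3.6]
width: 0.002
grasp_force: 1.6
```

Call:
step_arm:
  plan:
    - {"grip": 0,"dp": [0,0,-0.04],"spin": 0}
    - {"grip": 0,"dp": [0,0,0],"spin": 0}
    - {"grip": 0,"dp": [0,0,0],"spin": 0}

```text
time_s: 4.72
eef_pos: [0.586, -0.0767, 0.1974]
eef_rot: [0.0, 0.728, 0.686, 0.0]
wrist_force: [0.4, 0.5, 4.7]
width: -0.001
grasp_force: 2.6
```

The bar touches the buffer at TCP z ≈ 0.1977. I back off 1.2 mm and begin drawing.

Call:
step_arm:
  plan:
    - {"grip": 0,"dp": [0,0,0.14],"spin": 0}
    - {"grip": 0,"dp": [0,0,0],"spin": 0}
    - {"grip": 0,"dp": [0,0,0],"spin": 0}

```text
time_s: 4.97
eef_pos: [0.5859, -0.0767, 0.1983]
eef_rot: [0.0, 0.728, 0.686, 0.0]
wrist_force: [1.2, 0.2, 2.9]
width: -0.002
grasp_force: 1.1
```

Call:
step_arm:
  plan:
    - {"grip": 0,"dp": [-0.2,0,0],"spin": 0}
    - {"grip": 0,"dp": [-0.2,0,0],"spin": 0}
    - {"grip": 0,"dp": [-0.2,0,0],"spin": 0}
    - {"grip": 0,"dp": [0,0,0],"spin": 0}

```text
time_s: 5.3
eef_pos: [0.5792, -0.0767, 0.1983]
eef_rot: [-0.0, 0.728, 0.685, -0.0]
wrist_force: [1.2, 0.9, 1.5]
width: 0.0
grasp_force: 0.9
```

Call:
step_arm:
  plan:
    - {"grip": 0,"dp": [0,0,0.06],"spin": 0}
    - {"grip": 0,"dp": [-0.2,0,0],"spin": 0}
    - {"grip": 0,"dp": [-0.2,0,0],"spin": 0}
    - {"grip": 0,"dp": [0,0,0],"spin": 0}

```text
time_s: 5.63
eef_pos: [0.5757, -0.0765, 0.1991]
eef_rot: [-0.0, 0.728, 0.686, 0.0]
wrist_force: [1.6, 1.4, 2.1]
width: 0.001
grasp_force: 1.7
```

Call:
step_arm:
  plan:
    - {"grip": 0,"dp": [-0.15,0,0],"spin": 0}
    - {"grip": 0,"dp": [-0.15,0,0],"spin": 0}
    - {"grip": 0,"dp": [0,0,0],"spin": 0}

```text
time_s: 5.88
eef_pos: [0.5727, -0.0759, 0.1991]
eef_rot: [-0.0, 0.728, 0.686, 0.0]
wrist_force: [2.4, 2.2, 3.4]
width: 0.001
grasp_force: 2.2
```

Call:
step_arm:
  plan:
    - {"grip": 0,"dp": [-0.2,0.02,0],"spin": -0.015}
    - {"grip": 0,"dp": [-0.2,0.02,0],"spin": -0.015}
    - {"grip": 0,"dp": [0,0,0],"spin": 0}

```text
time_s: 6.13
eef_pos: [0.5683, -0.0753, 0.199]
eef_rot: [-0.001, 0.738, 0.674, 0.0]
wrist_force: [1.0, 3.3, 3.1]
width: -0.0
grasp_force: 2.0
```

Call:
step_arm:
  plan:
    - {"grip": 0,"dp": [-0.2,0.02,0],"spin": -0.015}
    - {"grip": 0,"dp": [-0.2,0.02,0],"spin": -0.015}
    - {"grip": 0,"dp": [0,0,0],"spin": 0}

```text
time_s: 6.38
eef_pos: [0.5641, -0.0755, 0.199]
eef_rot: [-0.001, 0.748, 0.663, -0.0]
wrist_force: [1.2, 2.9, 2.6]
width: -0.002
grasp_force: 1.8
```

```bash
python3 - <<'E'
from h import *
c=viewer.capture("side");W=cloud(c)
a=np.hstack([c["img"][190:350,230:370]]);a=cv2.resize(a,None,fx=3.7,fy=3.7,interpolation=cv2.INTER_CUBIC);cv2.imwrite("pics/s4.png",a[...,::-1])
for n in("side","scene"):
    W=cloud(viewer.capture(n));P=W[(W[...,0]>.4)&(W[...,0]<.68)&(W[...,1]>-.2)&(W[...,1]<.03)];y,z=P[:,1],P[:,2]
    m=(z>.138)&(z<.149);print(n,np.polyfit(P[m][:,1],P[m][:,0],1))
print(env.get_state()["wrist_force"])
E
```

```text
side [0.17748638 0.58462003]
scene [0.15299347 0.58918372]
[1.06712829 2.02697298 2.43369051]
```

View pics/s4.png

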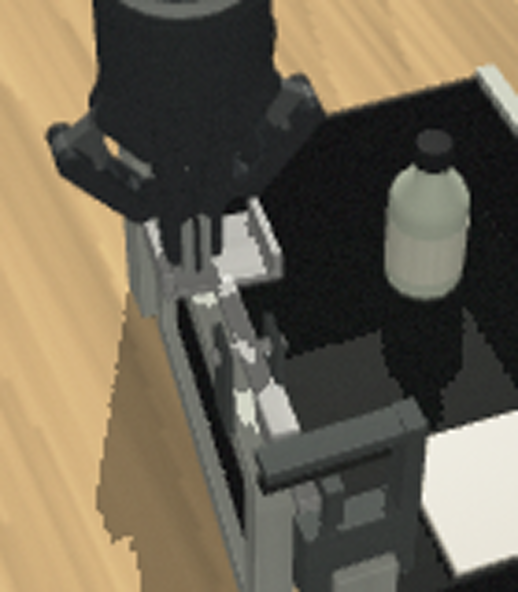

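The gate has opened about 0.1 rad, the bar has passed the lip (crop 300,490), and the fingers bear on the front lip at crop (180,250). I continue along the arc.

Call:
step_arm:
  plan:
    - {"grip": 0,"dp": [-0.3,0.06,0],"spin": -0.02}
    - {"grip": 0,"dp": [-0.3,0.06,0],"spin": -0.03}
    - {"grip": 0,"dp": [-0.3,0.07,0],"spin": -0.03}
    - {"grip": 0,"dp": [0,0,0],"spin": 0}

```text
time_s: 6.87
eef_pos: [0.5549, -0.0739, 0.1989]
eef_rot: [-0.001, 0.775, 0.632, -0.001]
wrist_force: [-0.1, 2.3, 2.9]
width: 0.003
grasp_force: 1.5
```

Call:
step_arm:
  plan:
    - {"grip": 0,"dp": [-0.3,0.08,0],"spin": -0.03}
    - {"grip": 0,"dp": [-0.3,0.09,0],"spin": -0.03}
    - {"grip": 0,"dp": [-0.3,0.1,0],"spin": -0.03}
    - {"grip": 0,"dp": [-0.3,0.11,0],"spin": -0.03}
    - {"grip": 0,"dp": [-0.3,0.12,0],"spin": -0.03}
    - {"grip": 0,"dp": [0,0,0],"spin": 0}

```text
time_s: 7.37
eef_pos: [0.5403, -0.0689, 0.199]
eef_rot: [-0.0, 0.819, 0.573, -0.0]
wrist_force: [1.2, 1.9, 1.9]
width: 0.001
grasp_force: 1.6
```

```bash
cat > g.py <<'E'
from h import *
for n in("side","scene"):
    W=cloud(viewer.capture(n));P=W[(W[...,0]>.3)&(W[...,0]<.62)&(W[...,1]>-.2)&(W[...,1]<.09)];z=P[:,2]
    # gate top and tray, relative to hinge
    m=(z>.140)&(z<.148);Q=P[m][:,:2]-[.596,.044];r=np.hypot(*Q.T);Q=Q[(r>.04)&(r<.24)]
    a=np.arctan2(-Q[:,0],-Q[:,1])-.06;print(n,len(a),"gate",np.percentile(a,[25,50,75]).round(3))
s=env.get_state();print(s["eef_pos"],s["wrist_force"],s["time_s"])
e=s["eef_pos"]-np.array([.596,.044,0]);print("finger angle",np.arctan2(-e[0],-e[1])-.06,"r",np.hypot(*e[:2]))
E
python3 g.py
```

```text
side 245 gate [0.255 0.268 0.349]
scene 442 gate [0.249 0.299 0.362]
[ 0.54031296 -0.0690665   0.19887254] [1.18409574 1.88837361 2.25458385] 7.4667
finger angle 0.39764235228707856 r 0.1260360241215839
```

Call:
step_arm:
  plan:
    - {"grip": 0,"dp": [-0.55,0.29,0],"spin": -0.05}
    - {"grip": 0,"dp": [-0.53,0.32,0],"spin": -0.05}
    - {"grip": 0,"dp": [-0.52,0.34,0],"spin": -0.05}
    - {"grip": 0,"dp": [-0.5,0.37,0],"spin": -0.05}
    - {"grip": 0,"dp": [-0.48,0.39,0],"spin": -0.05}
    - {"grip": 0,"dp": [-0.46,0.41,0],"spin": -0.05}
    - {"grip": 0,"dp": [-0.44,0.44,0],"spin": -0.05}
    - {"grip": 0,"dp": [-0.42,0.46,0],"spin": -0.05}
    - {"grip": 0,"dp": [-0.39,0.48,0],"spin": -0.05}
    - {"grip": 0,"dp": [-0.37,0.5,0],"spin": -0.05}
    - {"grip": 0,"dp": [0,0,0],"spin": 0}

```text
time_s: 8.38
eef_pos: [0.4924, -0.0294, 0.1986]
eef_rot: [-0.0, 0.936, 0.352, -0.002]
wrist_force: [-1.4, -0.2, 2.4]
width: -0.001
grasp_force: 1.1
```

```bash
python3 g.py
```

```text
side 644 gate [0.759 0.794 0.83 ]
scene 341 gate [0.769 0.818 0.889]
[ 0.49274332 -0.02955489  0.19852587] [-0.54268176  0.9242429   1.94610743] 8.4833
finger angle 0.8918298272618219 r 0.1267764300532248
```

Call:
step_arm:
  plan:
    - {"grip": 0,"dp": [-0.38,0.57,0],"spin": -0.055}
    - {"grip": 0,"dp": [-0.35,0.58,0],"spin": -0.055}
    - {"grip": 0,"dp": [-0.31,0.61,0],"spin": -0.055}
    - {"grip": 0,"dp": [-0.27,0.62,0],"spin": -0.055}
    - {"grip": 0,"dp": [-0.23,0.64,0],"spin": -0.055}
    - {"grip": 0,"dp": [-0.19,0.65,0],"spin": -0.055}
    - {"grip": 0,"dp": [-0.15,0.66,0],"spin": -0.055}
    - {"grip": 0,"dp": [-0.11,0.67,0],"spin": -0.055}
    - {"grip": 0,"dp": [-0.07,0.67,0],"spin": -0.055}
    - {"grip": 0,"dp": [-0.03,0.6,0],"spin": -0.055}
    - {"grip": 0,"dp": [0,0,0],"spin": 0}

```text
time_s: 9.4
eef_pos: [0.4727, 0.0341, 0.1985]
eef_rot: [-0.0, 0.996, 0.086, -0.001]
wrist_force: [-0.5, 0.5, 2.0]
width: -0.002
grasp_force: 0.8
```

```bash
python3 g.py
```

```text
side 760 gate [1.278 1.312 1.352]
scene 326 gate [1.312 1.38  1.442]
[0.47317271 0.03359375 0.19873593] [0.10745084 0.44361482 2.8667155 ] 9.5
finger angle 1.4262755064295816 r 0.12326732228733861
```

Call:
step_arm:
  plan:
    - {"grip": 0,"dp": [0,0.4,0],"spin": -0.03}
    - {"grip": 0,"dp": [0,0.4,0],"spin": -0.03}
    - {"grip": 0,"dp": [0,0,0],"spin": 0}
    - {"grip": 0,"dp": [0,-0.3,0],"spin": 0}
    - {"grip": 0,"dp": [0,-0.3,0],"spin": 0}
    - {"grip": 0,"dp": [0,0,0.3],"spin": 0}
    - {"grip": 0,"dp": [0,0,0.3],"spin": 0}
    - {"grip": 0,"dp": [0,0,0.5],"spin": 0}
    - {"grip": 0,"dp": [0,0,1],"spin": 0}
    - {"grip": 0,"dp": [0,0,2],"spin": 0}
    - {"grip": 0,"dp": [0,0,3],"spin": 0}
    - {"grip": 0,"dp": [0,0,0],"spin": 0}

```text
time_s: 10.5
eef_pos: [0.4763, 0.0353, 0.2748]
eef_rot: [-0.0, 0.998, 0.055, 0.005]
wrist_force: [1.7, -0.3, -0.4]
width: -0.002
grasp_force: 0.0
```

```bash
python3 g.py; python3 - <<'E'
from h import *
c=viewer.capture("scene");W=cloud(c)
P=W[(W[...,0]>.33)&(W[...,0]<.53)&(W[...,1]>-.02)&(W[...,1]<.1)&(W[...,2]>.165)&(W[...,2]<.21)]
for lo in np.arange(.36,.52,.02):
    q=P[(P[:,0]>lo)&(P[:,0]<lo+.02)]; 
    if len(q): print(round(lo,2),len(q),np.percentile(q[:,2],[50,90]).round(3))
cv2.imwrite("pics/f.png",c["img"][...,::-1])
E
```

```text
side 847 gate [1.333 1.373 1.415]
scene 406 gate [1.375 1.42  1.477]
[0.47378786 0.03571881 0.27113839] [-0.71525283  0.60855965 -1.1182586 ] 10.6
finger angle 1.4431389413443285 r 0.12249238726701743
0.36 55 [0.191 0.194]
0.38 41 [0.187 0.192]
0.4 132 [0.186 0.193]
0.42 40 [0.188 0.19 ]
0.44 112 [0.189 0.198]
0.46 223 [0.189 0.198]
0.48 254 [0.189 0.199]
0.5 47 [0.188 0.198]
```

View pics/f.png

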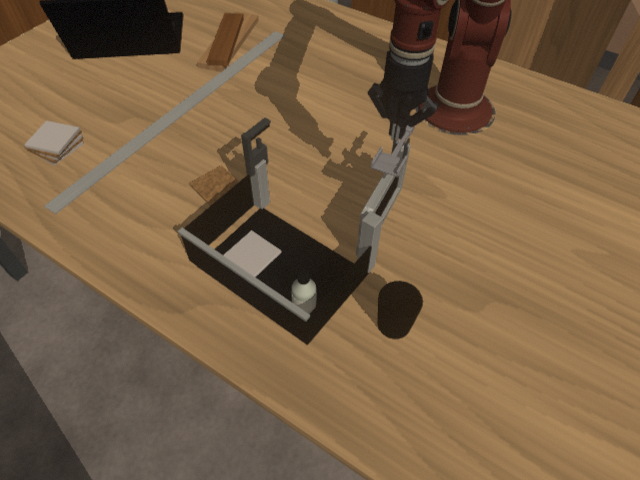

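The gate stands open square to the bay at about (385,190), roughly 1.4 rad. The tray and bar are level at z ≈ 0.189 and the fingers are clear above them. The cup, bottle and coasters have not moved.

Call:
step_arm:
  plan:
    - {"grip": 0,"dp": [0,0,0],"spin": 0}
    - {"grip": 0,"dp": [0,0,0],"spin": 0}
    - {"grip": 0,"dp": [0,0,0],"spin": 0}
    - {"grip": 0,"dp": [0,0,0],"spin": 0}

```text
time_s: 10.98
eef_pos: [0.473, 0.0357, 0.2694]
eef_rot: [0.0, 0.998, 0.055, -0.001]
wrist_force: [-0.6, 0.3, 0.3]
width: 0.003
grasp_force: 0.0
```

```bash
python3 -c "
from cell import env
print(env.finish_job())"
```

```text
the job is handed in; nothing more can be done
None
```

I handed the job in (no verdict came back): the gate stands about 1.4 rad open with the bar dropped level, the arm is clear, and the cup, bottle and coasters look unmoved in the last picture; the highest wrist-force reading was about 5 N.

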